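# Turn the mug-printing jig back to its start mark

## Task

The mug-printing jig has been clicked on too far. Swing its pawl lever out so that the toothed wheel is free, then turn the knob on the toothed wheel back (counter-clockwise seen from above) until its nose points at the black start mark on the deck. Leave the pawl swung out and the knob standing at the mark.

Things in the scene. Friction and masses are not known exactly. Their poses are not given: they have to be found in the camera images.
- index_knob (a joint): Black bar knob on the steel toothed wheel (90 mm across) of the grey jig with the mug; deck top 40 mm above the table. Rad: 0 with its nose at the black start mark, growing clockwise from above; starts at 0.8 to 1.4, stops at -0.6 and 1.75, stays where left. Pawl in: it only advances, clicking every 24 degrees, and blocks turning back. Pawl out: turns both ways. Another knob nearby has no teeth.
- knob_grip (a point): On the knob's vertical axis, mid-bar, 34 mm above the deck. Its axes turn with the knob: bar 44 mm long along x, 14 mm wide along y, 34 mm tall (17 below to 17 above the point); z up. A small low nose at the -x end reaches 32 mm from the axis; white line on top towards it. Under the bar a 48 mm disc and the wheel, whose top is 23 mm below the point. Mug 140 mm away, 100 mm tall above the deck.
- pawl (a joint): Dark steel pawl lever lying on the deck beside the toothed wheel, on a vertical pivot. Rad: 0 in (tip between teeth), 0.6 fully out at its stop, growing counter-clockwise from above. An over-centre spring holds it in below 0.3 and carries it to the stop beyond 0.3, where it stays; about 2 N at the post moves it. Starts in, at 0.
- pawl_post (a point): On the axis of the upright steel post (14 mm thick, top 49 mm above the deck) at the lever's free end, 34 mm above the deck; the lever under it is 10 mm high. z up; axes turn with the lever. The pivot lies 60 mm away along +y. Push the post along its +x, on the circle about the pivot, about 36 mm, to swing the pawl out. 55 mm of deck on its -x side is free. Knob axis 141 mm away.

How it is judged:
On the way:
1. the pawl is swung out while the knob is still well past the mark (value of joint pawl above 0.45 rad and value of joint index_knob above 0.3 rad), for 0.2 s.
At the end, for the whole second after the job is handed in: The knob's nose stands within 12 degrees (0.21 rad) of the start mark, at rest, and the pawl is still swung out (joint above 0.45 rad) (value of joint index_knob between -0.21 and 0.21 rad and value of joint pawl above 0.45 rad and velocity of joint index_knob between -0.05 and 0.05 rad/s); the robot touches nothing.
It also fails if it takes over 42 s, if anything falls off the work surface, if the arm or the gripper's body presses on something with over 40 N, if the wrist force passes 120 N, or if a joint passes its speed limit or range.

## Robot

A 6-joint arm with a two-finger parallel gripper is mounted at the origin on the work surface. World frame = base frame: x ahead of the robot, y to its left, z up, the work surface at z = 0. Lengths are in m, angles in rad, forces in N, time in s.
With the tool pointing down it reaches from about 0.35 to 0.775 m from the base axis. Payload 5.5 kg.
Tool frame: the origin (TCP) lies at the very end of the fingers, on their centre line; the grasp point (between the pads) lies 19 mm behind it; z points along the fingers, y is the direction in which the jaws open and shut (so a half turn about z gives the same grasp; the last joint's range is limited). The gripper opens to 85 mm and grips with 20 to 120 N. Pads are 22 mm wide; open, the fingers measure 114 mm over their backs; the gripper's body (76 mm by 85 mm) begins 54 mm behind the grasp point. The pads swing forward as they close: fully open they stand 13 mm farther back than shut.
Start: joints at [-1.255, 0.313, 0.046, 1.304, 0, 1.431], TCP at [0.253, -0.516, 0.231] pointing down, gripper open.
Joint ranges: [-2.76, 2.76], [-0.86, 1.69], [-1.03, 1.26], [-2.2, 2.34], [-1.47, 1.5], [-3.14, 3.14]. Speed limits (rad/s): [2.57, 2.57, 3.14, 3.14, 3.14, 3.14].

## Interface

Orientations are given as a unit quaternion [w, x, y, z].
In Python, from workcell import get_state, imaging, env, spotter gives the robot as it stands.
- The arm moves only by the tool play_rows, never from a script. Its argument "moves" is a list of rows, each an object with "claw": the finger opening in cm, from 0 to 8.54; "delta_pos": the shift along the tool's x, y, z in cm, a list of three; "twist": the turn about the tool's z in degrees. A call has 1 to 12 rows; each row is the pose to reach, as a shift and turn from the pose commanded when the call began, along the tool's axes at that moment; what a row does not reach only later rows make up. A row lasts 1/8 s, in which the tool goes at most 62.5 mm and 10.7 degrees, less where a joint would pass 70% of its speed; a pose out of reach is approached as far as the arm can. A call with a gripper value outside its range is refused whole. The fingers move at their own pace and stop on an object; "force" is the grip in N (left out, the last holds). Time passes only in rows, so rows that repeat a pose let the fingers close. It gives the time, the measured TCP pose, the force and the opening at its end, in the units of the state.
- get_state(): the state, without advancing time (a new reading comes with each control period).
- imaging.read_camera(name): name is "scene" or "side" or "wrist"; returns the picture (400x640x3 uint8, red, green, blue); there is no depth.
- imaging.camera_info(name): a dict with "fx", "fy", "cx", "cy" (pixels), "world_to_cam" (4x4, takes a point from world to camera coordinates). Camera axes: x right, y down, z forward; pixel columns grow to the right and rows downward; lengths in m; the calibration is good to about 2 mm. A picture is of the moment at which its call begins: read the wrist's pose just before it. camera_info takes no time and is no camera call; for the wrist camera it gives the pose at the moment of the call.
- env.hand_in(): hands the job in, once; it reports no verdict.
Trained networks look in the newest picture that a camera, given by its name, has taken for a name from the list of things; names that differ only in an ending like _2 or _b are one class to them, and where a whole thing is asked for, a point or a joint stands for the part that bears it (a point fixed in the world has none). Each returns a list of dicts, best first, with "conf" (0 to 1); they miss things now and then, are a little off and sometimes report something else, mostly with a low value. They report only what shows in the picture. A call takes as long as a camera call.
- spotter.spot_in(camera, query): "extent" ([left, top, right, bottom] in pixels, round what is visible of it).
The state is a dict: "clock": time; "joint_pos": joint angles; "qvel": joint speeds; "tau": joint torques, N m; "tcp_pos": TCP position; "orientation": TCP orientation; "wrist_force": force on the tool from outside, world axes, zero at the start; "ft_torque": the same for the moment, N m; "finger_gap": finger opening in m.
Only numpy, scipy, OpenCV 4.12 (cv2) and the standard library are available. Lean on these libraries where they do the work, as an engineer would, in place of code of your own. Each camera call takes 0.05 s, during which the arm holds its last target. There are 200 camera calls.

## Working session

There is one attempt and no reset: what is moved stays moved. The work goes in short steps, Python scripts to look and compute and a tool call to move; the robot and the scene stay as the last step left them, time stands still between calls to the robot, and variables do not carry over. Pictures are saved under pics/ and viewed, about 8 in all and at most 12, crops included, and the job is handed in when it is done.

Besides the shell and the picture viewer there is one more tool, called in YAML: its name, and indented under it one key for each argument. play_rows: Moves the arm, as the interface text tells. Its arguments: {"type":"object","properties":{"moves":{"type":"array"},"force":{"type":"number"}},"required":["moves"]}

```bash
mkdir -p pics
cat > h.py <<'E'
import numpy as np, cv2
from workcell import get_state, imaging, env, spotter
def snap(c,f=None):
    im=imaging.read_camera(c)
    if f: cv2.imwrite('pics/'+f,im[:,:,::-1])
    return im
def ray(c,u,v):
    i=imaging.camera_info(c);T=np.linalg.inv(np.array(i["world_to_cam"]))
    d=T[:3,:3]@np.array([(u-i["cx"])/i["fx"],(v-i["cy"])/i["fy"],1]);return T[:3,3],d
def onz(c,u,v,z):
    o,d=ray(c,u,v);return o+d*(z-o[2])/d[2]
def proj(c,p):
    i=imaging.camera_info(c);q=(np.array(i["world_to_cam"])@np.append(p,1))[:3]
    return np.array([i["fx"]*q[0]/q[2]+i["cx"],i["fy"]*q[1]/q[2]+i["cy"]])
E
python3 - <<'E'
from h import *
for c in("scene","side"):
    snap(c,c+'1.png')
    print(c,ray(c,320,200))
    for q in("index_knob","knob_grip","pawl","pawl_post"):
        print(q,[(r["conf"],np.round(r["extent"]).tolist()) for r in spotter.spot_in(c,q)[:4]])
print(get_state())
E
```

```text
scene (array([ 1.01636444, -0.1178722 ,  0.54372637]), array([-0.71503291,  0.06717884, -0.69594208]))
index_knob [(0.97, [284.0, 164.0, 347.0, 219.0])]
knob_grip [(0.84, [283.0, 160.0, 348.0, 219.0])]
pawl [(0.69, [208.0, 197.0, 288.0, 233.0])]
pawl_post [(0.61, [212.0, 196.0, 289.0, 233.0])]
side (array([0.31468274, 0.31352477, 0.56142914]), array([ 0.39034313, -0.58086437, -0.71445273]))
index_knob [(0.63, [331.0, 210.0, 391.0, 267.0])]
knob_grip [(0.65, [332.0, 209.0, 391.0, 265.0])]
pawl []
pawl_post [(0.79, [352.0, 159.0, 383.0, 223.0])]
{'clock': 0.5, 'joint_pos': array([-1.25460278e+00,  3.13205482e-01,  4.60481937e-02,  1.30358596e+00,
        1.17525897e-05,  1.43121927e+00]), 'qvel': array([ 0.00031594,  0.00037057,  0.00124444, -0.00043655,  0.00026017,
       -0.00051627]), 'tau': array([-1.60672615e-03, -4.80000114e+01,  2.98534209e+01,  2.11406135e-03,
       -1.92936200e-04,  1.13283770e-05]), 'tcp_pos': array([ 0.25310206, -0.51632314,  0.23129884]), 'orientation': array([2.59158878e-05, 9.74146321e-01, 2.25918002e-01, 8.19383652e-06]), 'wrist_force': array([0.75938413, 0.20000427, 0.00195695]), 'ft_torque': array([-0.00463587, -0.02815692,  0.04725697]), 'finger_gap': 0.085208993944144}
```

View pics/scene1.png

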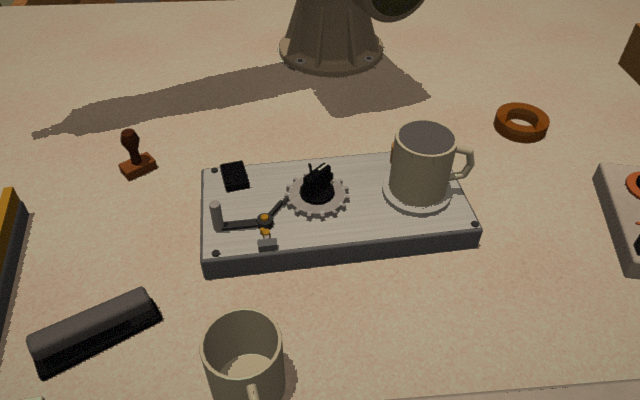

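View pics/side1.png

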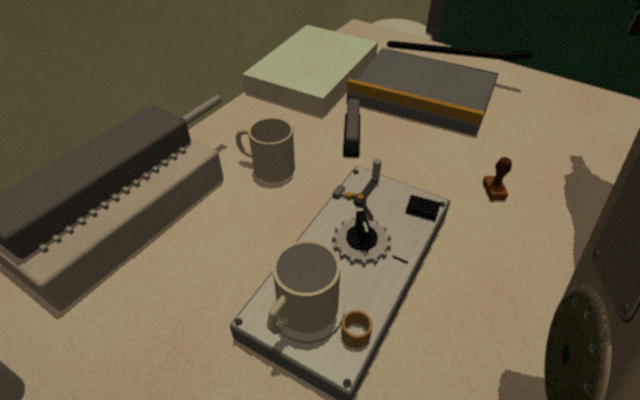

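The scene view shows the jig with the knob at about (318,185), the post top at (216,206) and the orange pivot at (265,218). In the side view the knob is at (363,235), the post top at (376,163) and the start mark at (400,259). Next I'll enlarge both views.

Run:
```python
from h import *
a=cv2.imread('pics/scene1.png')[145:255,195:355];b=cv2.imread('pics/side1.png')[150:280,310:450]
a=cv2.resize(a,(800,550),interpolation=cv2.INTER_CUBIC);a=cv2.resize(a,(436,300));b=cv2.resize(b,(560,520),interpolation=cv2.INTER_CUBIC)
A=cv2.resize(cv2.imread('pics/scene1.png')[155:240,200:356],(624,340),interpolation=cv2.INTER_CUBIC)
B=cv2.resize(cv2.imread('pics/side1.png')[155:275,325:455],(520,480),interpolation=cv2.INTER_CUBIC)
cv2.imwrite('pics/c1.png',cv2.convertScaleAbs(A,alpha=1.5,beta=20));cv2.imwrite('pics/c2.png',cv2.convertScaleAbs(B,alpha=1.5,beta=20))
print('post top',onz("scene",216,203,.089),onz("side",376.5,162,.089))
print('pivot', onz("scene",265,218,.055),onz("side",360,200,.055))
print('wheel',onz("scene",318,192,.048),onz("side",362,241,.048))
print('mark',onz("side",400,259,.04))
```

```text
post top [ 0.54430668 -0.20337359  0.089     ] [ 0.54455419 -0.19611992  0.089     ]
pivot [ 0.54208003 -0.14485402  0.055     ] [ 0.53760382 -0.13460098  0.055     ]
wheel [ 0.49090585 -0.07141064  0.048     ] [ 0.49444223 -0.06767974  0.048     ]
mark [ 0.4334847  -0.07549346  0.04      ]
```

View pics/c1.png

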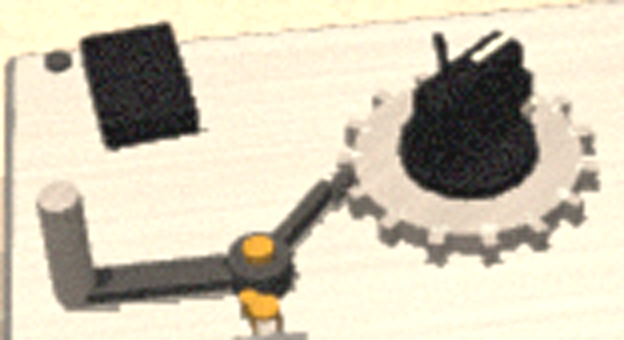

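View pics/c2.png

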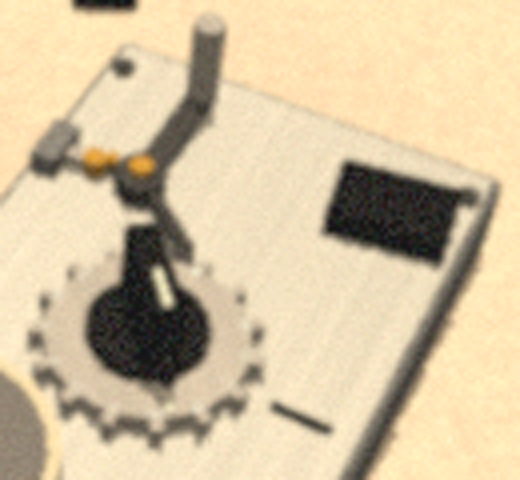

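```bash
cat >> h.py <<'E'
from scipy.spatial.transform import Rotation as R
def rot():
    q=get_state()["orientation"];return R.from_quat([*q[1:],q[0]]).as_matrix()
def to(p): return np.round(100*rot().T@(np.array(p)-get_state()["tcp_pos"]),2)
def yaw(): x=rot()[:,0];return np.degrees(np.arctan2(x[1],x[0]))
E
python3 - <<'E'
from h import *
ang=lambda a,b:np.degrees(np.arctan2(*(b-a)[1::-1]))
f=lambda c,l:[onz(c,*p,.091) for p in l]
for c,l in(("side",[(363.75,222),(367.5,231.25)]),("scene",[(318,170),(325,163.75)])):
    a,b=f(c,l);print(c,a,b,ang(a,b))
m=[onz("side",393.75,256,.04),onz("side",407.5,262.75,.04)];print(m,ang(*m))
print('post',onz("scene",214.5,203.3,.089),onz("side",377.3,160.8,.089))
print(to([.498,-.192,.15]),to([.498,-.192,.066]),yaw())
E
```

```text
side [ 0.49490375 -0.06748913  0.091     ] [ 0.48181113 -0.05535277  0.091     ] 137.17062394068836
scene [ 0.49395443 -0.07187147  0.091     ] [ 0.48186502 -0.06139663  0.091     ] 139.09277391816025
[array([ 0.44370012, -0.07525947,  0.04      ]), array([ 0.42126127, -0.07552567,  0.04      ])] -179.320330466802
post [ 0.54469647 -0.20519631  0.089     ] [ 0.5449296  -0.19955639  0.089     ]
[ 36.27 -18.34   8.13] [ 36.27 -18.34  16.53] 26.113731751425533
```

play_rows:
  moves:
    - {"claw": 0, "delta_pos": [6, -3, 1.3], "twist": -10.6}
    - {"claw": 0, "delta_pos": [11, -5.5, 2.6], "twist": -21}
    - {"claw": 0, "delta_pos": [16, -8, 4], "twist": -32}
    - {"claw": 0, "delta_pos": [21, -10.5, 5], "twist": -42}
    - {"claw": 0, "delta_pos": [26, -13, 6], "twist": -53}
    - {"claw": 0, "delta_pos": [31, -15.7, 7], "twist": -64}
    - {"claw": 0, "delta_pos": [36.3, -18.3, 8.1], "twist": -64}
    - {"claw": 0, "delta_pos": [36.3, -18.3, 8.1], "twist": -64}
    - {"claw": 0, "delta_pos": [36.3, -18.3, 8.1], "twist": -64}

```text
clock: 1.62
tcp_pos: [0.4984, -0.1922, 0.1504]
orientation: [0.0, 0.706, 0.708, -0.0]
wrist_force: [-0.1, 0.7, 0.6]
finger_gap: 0.0003
```

Run:
```python
from h import *
print(yaw(),to([.498,-.192,.066]),to([.55,-.192,.066]))
cv2.imwrite('pics/w1.png',cv2.convertScaleAbs(snap("wrist")[:,:,::-1],alpha=1.5,beta=15))
for c,q in(("wrist","pawl_post"),("wrist","pawl"),("wrist","index_knob")):
    print(q,spotter.spot_in(c,q)[:2])
print(get_state()["joint_pos"])
```

```text
90.16403885996932 [ 0.02 -0.04  8.44] [0.01 5.16 8.43]
pawl_post [{'extent': [323.8, 82.8, 411.4, 248.4], 'conf': 0.63}]
pawl [{'extent': [324.6, 86.1, 409.1, 249.8], 'conf': 0.87}]
index_knob [{'extent': [243.8, 0.0, 389.1, 96.3], 'conf': 0.6}]
[-5.20997239e-01  2.72715231e-01 -2.10939036e-01  1.08648233e+00
 -2.36209981e-04  1.05017140e+00]
```

View pics/w1.png

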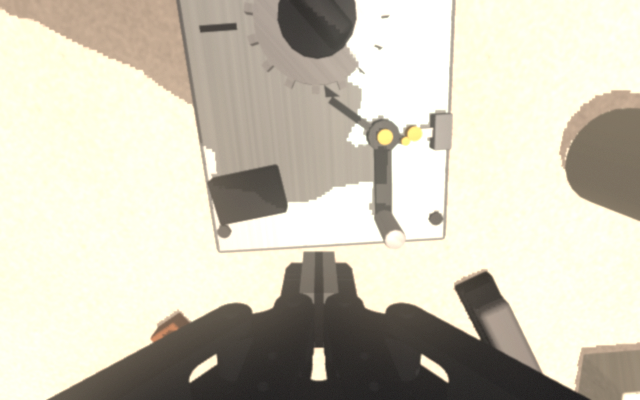

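The wrist view shows the post top at (396,240), the pivot at (385,136), the mark from (200,28) to (237,26) and the disc centre near (317,16).

Run:
```python
from h import *
for n,u,v,z in(("post",396,240,.089),("pivot",385,136,.055),("mark",200,28,.04),("mark",237,26,.04),("disc",317,15,.056)):print(n,onz("wrist",u,v,z))
```

```text
post [ 0.546805   -0.20566788  0.089     ]
pivot [ 0.54275525 -0.14506461  0.055     ]
mark [ 0.42118853 -0.07715725  0.04      ]
mark [ 0.44536594 -0.07596955  0.04      ]
disc [ 0.49745588 -0.07264818  0.056     ]
```

play_rows:
  moves:
    - {"claw": 0, "delta_pos": [0, 0, 4.5], "twist": 0}
    - {"claw": 0, "delta_pos": [0, 0, 8.4], "twist": 0}
    - {"claw": 0, "delta_pos": [0, 0, 8.4], "twist": 0}
    - {"claw": 0, "delta_pos": [0, 0, 8.4], "twist": 0}

```text
clock: 2.33
tcp_pos: [0.499, -0.1933, 0.0676]
orientation: [0.001, 0.707, 0.707, 0.0]
wrist_force: [-0.1, 0.5, -0.2]
finger_gap: 0.0
```

play_rows:
  moves:
    - {"claw": 0, "delta_pos": [-0.6, 0.5, 0], "twist": 0}
    - {"claw": 0, "delta_pos": [-0.6, 1.2, 0], "twist": 0}
    - {"claw": 0, "delta_pos": [-0.5, 2, 0], "twist": 0}
    - {"claw": 0, "delta_pos": [-0.4, 2.7, 0], "twist": 0}
    - {"claw": 0, "delta_pos": [-0.2, 3.4, 0], "twist": 0}
    - {"claw": 0, "delta_pos": [0, 4.1, 0], "twist": 0}
    - {"claw": 0, "delta_pos": [0.1, 4.8, 0], "twist": 0}
    - {"claw": 0, "delta_pos": [0.2, 5.4, 0], "twist": 0}
    - {"claw": 0, "delta_pos": [0.2, 5.4, 0], "twist": 0}
    - {"claw": 0, "delta_pos": [0.2, 5.4, 0], "twist": 0}

```text
clock: 3.58
tcp_pos: [0.5532, -0.1905, 0.0666]
orientation: [0.001, 0.706, 0.708, 0.0]
wrist_force: [0.1, -0.5, 0.4]
finger_gap: 0.0001
```

play_rows:
  moves:
    - {"claw": 0, "delta_pos": [0, -1.5, 0], "twist": 0}
    - {"claw": 0, "delta_pos": [0, -3, 0], "twist": 0}
    - {"claw": 0, "delta_pos": [0, -5, -2], "twist": 0}
    - {"claw": 0, "delta_pos": [0, -5, -7], "twist": 0}
    - {"claw": 0, "delta_pos": [0, -5, -10], "twist": 0}
    - {"claw": 0, "delta_pos": [0, -5, -10], "twist": 0}

```text
clock: 4.32
tcp_pos: [0.5038, -0.1914, 0.1694]
orientation: [0.003, 0.707, 0.708, 0.001]
wrist_force: [0.1, 0.1, -0.4]
finger_gap: 0.0
```

Run:
```python
from h import *
w=snap("wrist")[:,:,::-1];s=snap("side")[:,:,::-1]
w=cv2.resize(w,(480,300));S=cv2.resize(s[150:280,310:450],(323,300),interpolation=cv2.INTER_CUBIC)
cv2.imwrite('pics/w2.png',cv2.convertScaleAbs(np.hstack([w,S])[:,:800],alpha=1.3,beta=15))
print(get_state()["tcp_pos"],yaw(), spotter.spot_in("wrist","pawl_post")[:1])
```

```text
[ 0.50217659 -0.19034867  0.16629278] 90.09684570940941 [{'extent': [300.6, 116.9, 444.4, 220.3], 'conf': 0.75}]
```

View pics/w2.png

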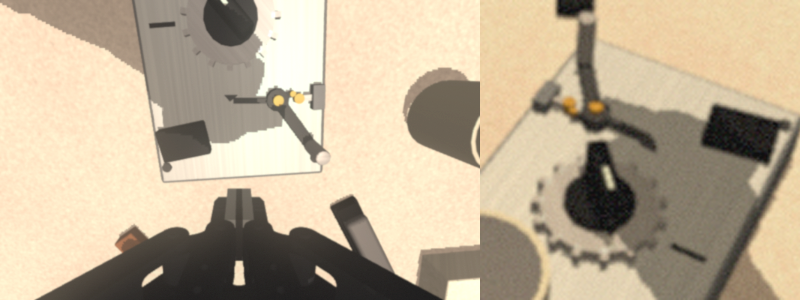

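The pawl is now out, about 35°: the post in the wrist crop is at (322,157). The knob hasn't moved. I'll look at it from closer.

play_rows:
  moves:
    - {"claw": 5, "delta_pos": [1.5, 1, 0], "twist": -10}
    - {"claw": 5, "delta_pos": [3, 2, 0], "twist": -20}
    - {"claw": 5, "delta_pos": [4.5, 3, 0], "twist": -30}
    - {"claw": 5, "delta_pos": [6, 4, 0], "twist": -40}
    - {"claw": 5, "delta_pos": [6.5, 5, 0], "twist": -47}
    - {"claw": 5, "delta_pos": [6.5, 5, 0], "twist": -47}
    - {"claw": 5, "delta_pos": [6.5, 5, 0], "twist": -47}

```text
clock: 5.35
tcp_pos: [0.5515, -0.1251, 0.1653]
orientation: [-0.001, 0.367, 0.93, -0.0]
wrist_force: [0.3, -0.6, 0.5]
finger_gap: 0.0503
```

Run:
```python
from h import *
w=snap("wrist")[:,:,::-1]
cv2.imwrite('pics/w3.png',cv2.convertScaleAbs(w,alpha=1.6,beta=25))
print(get_state()["tcp_pos"],yaw(),spotter.spot_in("wrist","index_knob")[:1],proj("wrist",[.494,-.071,.051]))
```

```text
[ 0.55156529 -0.125238    0.16555403] 137.0000306554944 [{'extent': [254.4, 22.4, 386.9, 157.0], 'conf': 0.73}] [318.86698033  88.17691511]
```

View pics/w3.png

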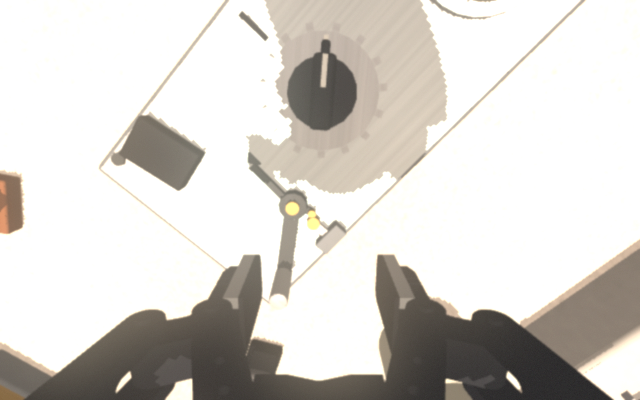

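The wheel's disc centre is at (322,92), the white line runs from (323,87) to (325,53) with the nose tip at (326,40), and the mark runs from (241,14) to (266,39).

Run:
```python
from h import *
ang=lambda a,b:np.degrees(np.arctan2(*(b-a)[1::-1]))
d=onz("wrist",322,92,.056);a,b=onz("wrist",323,87,.091),onz("wrist",325,53,.091)
m0,m1=onz("wrist",241,14,.04),onz("wrist",266,39,.04)
print(d,a,b,ang(a,b),ang(d,onz("wrist",326,40,.06)));print(m0,m1,ang(m1,m0),ang(d,(m0+m1)/2))
for k in([.494,-.071],[.495,-.0725]):print(k,to([*k,.16]),to([*k,.064]))
```

```text
[ 0.49734063 -0.07119775  0.056     ] [ 0.49570507 -0.06935795  0.091     ] [ 0.48294335 -0.05600733  0.091     ] 133.70808210479555 132.65773928969793
[ 0.42226022 -0.07694482  0.04      ] [ 0.44490449 -0.075598    0.04      ] -176.5961993725003 -175.45019486815568
[0.494, -0.071] [7.93 0.04 0.59] [ 7.92  0.05 10.19]
[0.495, -0.0725] [ 7.75 -0.    0.59] [ 7.74  0.   10.19]
```

play_rows:
  moves:
    - {"claw": 4.5, "delta_pos": [4, 0, 0.5], "twist": 1}
    - {"claw": 4.5, "delta_pos": [7.8, 0.1, 0.6], "twist": 2.5}
    - {"claw": 4.5, "delta_pos": [7.8, 0.1, 0.6], "twist": 2.5}
    - {"claw": 4.5, "delta_pos": [7.8, 0.1, 4], "twist": 2.5}
    - {"claw": 4.5, "delta_pos": [7.8, 0.1, 7.5], "twist": 2.5}
    - {"claw": 4.5, "delta_pos": [7.8, 0.1, 10.1], "twist": 2.5}
    - {"claw": 4.5, "delta_pos": [7.8, 0.1, 10.1], "twist": 2.5}
    - {"claw": 4.5, "delta_pos": [7.8, 0.1, 10.1], "twist": 2.5}

```text
clock: 6.45
tcp_pos: [0.4969, -0.072, 0.0662]
orientation: [0.001, 0.386, 0.922, -0.0]
wrist_force: [0.6, 0.8, -0.6]
finger_gap: 0.045
```

play_rows:
  moves:
    - {"claw": 1.0, "delta_pos": [0, 0, 0], "twist": 0}
    - {"claw": 1.0, "delta_pos": [0, 0, 0], "twist": 0}
    - {"claw": 1.0, "delta_pos": [0, 0, 0], "twist": 0}
    - {"claw": 1.0, "delta_pos": [0, 0, 0], "twist": 0}
    - {"claw": 1.0, "delta_pos": [0, 0, 0], "twist": 0}
  force: 25

```text
clock: 7.08
tcp_pos: [0.4972, -0.0716, 0.0665]
orientation: [0.001, 0.386, 0.923, 0.0]
wrist_force: [0.4, 0.9, 6.2]
finger_gap: 0.0136
```

Gripped at 13.6 mm, which fits the 14 mm bar. Now I'll turn it back about 48.5°.

play_rows:
  moves:
    - {"claw": 1.0, "delta_pos": [0, 0, 0], "twist": -5}
    - {"claw": 1.0, "delta_pos": [0, 0, 0], "twist": -11}
    - {"claw": 1.0, "delta_pos": [0, 0, 0], "twist": -17}
    - {"claw": 1.0, "delta_pos": [0, 0, 0], "twist": -23}
    - {"claw": 1.0, "delta_pos": [0, 0, 0], "twist": -29}
    - {"claw": 1.0, "delta_pos": [0, 0, 0], "twist": -35}
    - {"claw": 1.0, "delta_pos": [0, 0, 0], "twist": -41}
    - {"claw": 1.0, "delta_pos": [0, 0, 0], "twist": -46}
    - {"claw": 1.0, "delta_pos": [0, 0, 0], "twist": -48.5}
    - {"claw": 1.0, "delta_pos": [0, 0, 0], "twist": -48.5}
    - {"claw": 1.0, "delta_pos": [0, 0, 0], "twist": -48.5}

```text
clock: 8.45
tcp_pos: [0.4972, -0.0713, 0.0665]
orientation: [0.002, -0.027, 1.0, -0.0]
wrist_force: [0.8, 0.9, 6.0]
finger_gap: 0.0135
```

play_rows:
  moves:
    - {"claw": 4, "delta_pos": [0, 0, 0], "twist": 0}
    - {"claw": 4, "delta_pos": [0, 0, 0], "twist": 0}
    - {"claw": 4, "delta_pos": [0, 0, 0], "twist": 0}
    - {"claw": 4, "delta_pos": [0, 0, -3], "twist": 0}
    - {"claw": 4, "delta_pos": [0, 0, -7], "twist": 0}
    - {"claw": 4, "delta_pos": [0, 0, -10], "twist": 0}
    - {"claw": 4, "delta_pos": [-4, 0, -12], "twist": 0}
    - {"claw": 4, "delta_pos": [-8, 0, -12], "twist": 0}
    - {"claw": 4, "delta_pos": [-8, 0, -12], "twist": 0}
    - {"claw": 4, "delta_pos": [-8, 0, -12], "twist": 0}

```text
clock: 9.7
tcp_pos: [0.5748, -0.0668, 0.1844]
orientation: [-0.001, -0.027, 1.0, 0.0]
wrist_force: [-0.9, -0.8, -0.6]
finger_gap: 0.0395
```

Run:
```python
from h import *
w=snap("wrist")[:,:,::-1]
cv2.imwrite('pics/w4.png',cv2.convertScaleAbs(w,alpha=1.6,beta=25))
print(get_state()["tcp_pos"],yaw(),get_state()["wrist_force"])
```

```text
[ 0.57451766 -0.06679424  0.18463244] -176.8875301309376 [0.24362809 0.50436811 0.10549576]
```

View pics/w4.png

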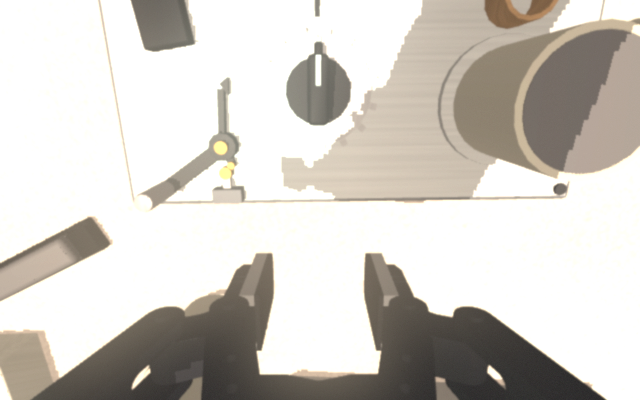

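The nose at (319,47) and the mark at (318,8) line up. The pawl is still out with its post at (145,202), and the gripper is clear.

```bash
python3 -c "
from h import *
print(env.hand_in())"
```

```text
the job is handed in; nothing more can be done
None
```

I swung the pawl out first, pushing its post with the closed fingers. Then I gripped the knob bar, turned it back counter-clockwise about 48.5°, let go and backed off. The job was handed in at about 10 s of the 42 s allowed, and the hand-in gave no verdict.

**Knob:** In the last wrist picture the nose lines up with the start mark to within a few degrees, judged by eye. I didn't calculate the angle again after letting go.

**Pawl:** It was out, by about 35°, before I turned the knob, and the last picture shows it still out.

**Robot:** The gripper was well clear of everything, with under 1 N at the wrist in the last reading.

**Disagreements:** The cameras differed on the knob's starting angle, with its nose direction between about 133° and 139° in the base frame. They also differed by up to about 6 mm on where the knob's axis and the post stand. I used the close wrist view; the grip then closed at 13.6 mm on the 14 mm bar, as expected.

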